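# Twist the jammed tumbler out of the mug

## Robot

A 6-joint arm with a two-finger parallel gripper is mounted at the origin on the work surface. World frame = base frame: x ahead of the robot, y to its left, z up, the work surface at z = 0. Lengths are in m, angles in rad, forces in N, time in s.
With the tool pointing down it reaches from about 0.2 to 0.875 m from the base axis. Payload 3.4 kg.
Tool frame: the origin (TCP) lies between the finger pads; the fingertips stand 25 mm ahead of it and the grasp point (between the pads) lies 6 mm ahead of it (r.nose_length is the z of the fingertips in the tool frame, in m); z points along the fingers, x is the direction in which the jaws open and shut, and the axes are right-handed (so a half turn about z gives the same grasp; the last joint's range is limited). The gripper opens to 94 mm and grips with 3 to 60 N. Pads are 16 mm wide; open, the fingers measure 119 mm over their backs; the gripper's body (75 mm by 177 mm) begins 78 mm behind the grasp point.
Start: joints at [1.109, 0.276, 1.505, -0, 1.361, -0.121], TCP at [0.192, 0.542, 0.23] pointing down, gripper open.
Joint ranges: [-2.89, 2.89], [-0.75, 2.08], [0.22, 2.7], [-1.18, 4.32], [0.11, 2.71], [-2.7, 2.7]. Speed limits (rad/s): [2.57, 2.57, 3.14, 3.14, 3.14, 3.14].

## Interface

Orientations are given as a unit quaternion [w, x, y, z].
In Python, from plant import r, gripper_to, inverse_kinematics, vision, models, telemetry gives the robot as it stands. Calls block until the motion is done:
- r.move_to(position, orientation): joint-space move of the TCP to a pose.
- r.move_l(position, rot=None, vel=0.15, guard=None): straight line of the TCP; rot=None keeps the orientation; vel is the mean speed in m/s. With guard (N) it stops when the force on the tool has changed by that much, and returns True; else False.
- r.movej(angles): joint-space move.
- gripper_to(opening, f_grip=None): finger opening in m; f_grip is the grip in N (None keeps the last); returns when the fingers have stopped.
- r.hold(seconds).
- inverse_kinematics(position, orientation): joint angles nearest the present ones, or None.
- vision.snapshot(name): name is "scene" or "top" or "wrist"; returns the picture (400x640x3 uint8, red, green, blue); there is no depth.
- vision.get_calibration(name): a dict with "fx", "fy", "cx", "cy" (pixels), "position" and "orientation" of the camera in the world. Camera axes: x right, y down, z forward; pixel columns grow to the right and rows downward; lengths in m; the calibration is good to about 2 mm. A picture is of the moment at which its call begins: read the wrist's pose just before it. get_calibration takes no time and is no camera call; for the wrist camera it gives the pose at the moment of the call.
A pose or a line that the arm cannot do raises r.PlanningError and nothing moves.
- r.sign_off(): hands the job in, once; it reports no verdict.
Trained networks look in the newest picture that a camera, given by its name, has taken for a name from the list of things; names that differ only in an ending like _2 or _b are one class to them, and where a whole thing is asked for, a point or a joint stands for the part that bears it (a point fixed in the world has none). Each returns a list of dicts, best first, with "score" (0 to 1); they miss things now and then, are a little off and sometimes report something else, mostly with a low value. They report only what shows in the picture. A call takes as long as a camera call. They do not tell look-alikes from the thing itself.
- models.boxes_of(thing, camera): "at" ([x, y, z] in m, in world coordinates, good to about 4 mm: the middle of the surface that is visible of it).
- models.regions_of(thing, camera): "pixels" (400x640 bool, what is visible of it).
- models.mark_of(thing, camera): "at" ([x, y, z] in m, in world coordinates, good to about 4 mm: a listed point, or the origin of a listed thing).
Readings, each from a call of its own:
- telemetry.current_t(): time.
- telemetry.current_joints(): joint angles.
- telemetry.current_dq(): joint speeds.
- telemetry.current_joint_efforts(): joint torques, N m.
- telemetry.current_ee_pos(): TCP position.
- telemetry.current_tool_rot(): TCP orientation.
- telemetry.current_wrist_force(): force on the tool from outside, world axes, zero at the start.
- telemetry.current_torque(): the same for the moment, N m.
- telemetry.current_opening(): finger opening in m.
Only numpy, scipy, OpenCV 4.12 (cv2) and the standard library are available. Lean on these libraries where they do the work, as an engineer would, in place of code of your own. Each camera call takes 0.05 s, during which the arm holds its last target. There are 200 camera calls.

## Task

The steel tumbler has been pushed into the mug on the bedside crate and is stuck: grip it by its rim and turn it in the mug as you draw it out, so that it comes free while the mug stays down in its plywood holder. Move the hair clip off the coaster stack into the saucer, and stand the tumbler upright in the middle of the coaster stack, set down gently. Leave the lantern, the alarm clock and the bottle opener where they are, and let go of everything.

Things in the scene. Friction and masses are not known exactly. Their poses are not given: they have to be found in the camera images.
- tumbler_mid (a point): Centre (on the axis, half-way up) of the insulated steel tumbler, z along its axis towards its open mouth. 125 mm high, 0.25 kg. Round: foot 58 mm across, 76 mm across at 86 mm height, then a collar. At the start it stands on the floor inside the mug and 36 mm of it stands out above the mug's mouth.
- tumbler_rim (a point): Centre of the tumbler's rim, 62.5 mm above its centre. The top 24 mm is a straight collar 84 mm across, wall 8 mm thick (68 mm across inside): pinch this wall with one finger inside and one outside.
- tumbler_band (a point): Centre of the black silicone band round the tumbler, 83 mm above its foot; at the start squeezed in the mug's bore 6 mm below its mouth. It drags with about 10 N against sliding in any direction, so a straight pull only lifts the mug along. Turned either way (0.4 N m) as it rises, it climbs out: about 1.3 rad over the first 10 mm of rise. Beyond 10 mm the tumbler is free to lift.
- mug_mouth (a point): Centre of the mouth of the white stoneware mug, 95 mm high, 90 mm across, bore 82 mm, inner floor 6 mm thick, 0.40 kg. Its handle points along +y, reaches 82 mm from the axis and sits in the holder's slot, which stops the mug turning (0.05 rad of play). It only stands in the holder and would lift out if pulled straight up. Its mouth is 101 mm above the board.
- holder: Square plywood mug holder, 112 x 112 x 50 mm high, screwed to the board (fixed); origin at the centre of its underside on the board, x and y along its sides, slot for the mug's handle (17 mm wide, open at the top) in its +y side. The mug stands on its 6 mm floor.
- coaster_top (a point): Centre of the top face of the stack of four round wooden coasters, 100 mm across, 24 mm high in all, loose on the board (it behaves as one piece, 0.3 kg).
- clip_mid (a point): Centre (half-way up its body) of the black plastic claw hair clip, lying closed on the coaster stack, teeth down: 66 mm long along x, 34 mm wide along y, 36 mm high (thumb tabs reach 48 mm), underside 18 mm below this point, 25 g. Its long sides are upright for the lower 24 mm and can be gripped across its width.
- saucer: White ceramic saucer, 136 mm across, 18 mm high, flat inside over about 80 mm, inner floor 5 mm above its origin, which is the centre of its underside; loose, 0.2 kg.
- lantern: Red plastic battery lantern in kerosene style, 180 mm tall, base 100 mm across, side tubes along its y (51 mm out), turning knob towards -x; origin at the centre of its underside; loose, 0.45 kg. A bystander and the tallest thing on the board.
- clock: White plastic alarm clock, 34 mm deep (x), 76 mm wide (y), 85 mm high; origin at the centre of its underside; loose. A bystander.
- opener: Flat steel bottle opener lying on the board, 145 mm long (x), 38 mm wide, 4 mm thick; origin at the centre of its underside; loose. A bystander.
Things that resemble listed ones, but are neither listed nor needed, are in the scene too. There is more than one size of the part that bears clip_mid; the job needs the larger.

How it is judged:
On the way, in this order (a step that is already met when the one before it is completed fails the run):
1. the tumbler is turned in the mug by at least 0.15 rad while still nested (raised less than 30 mm in it) (angle between the x axis of tumbler_mid and the x axis of mug_mouth, either way round above 0.15 rad and z of tumbler_mid in the frame of mug_mouth below 0.0035 m and angle between tumbler_mid's own z axis and vertical below 0.12 rad and horizontal distance between tumbler_mid and mug_mouth below 0.012 m), for 0.1 s.
2. the tumbler is out of the mug, and the mug is down in its holder (z of tumbler_mid in the frame of mug_mouth above 0.065 m and z of mug_mouth in the frame of holder below 0.106 m), for 0.1 s.
At the end, for the whole second after the job is handed in: The tumbler stands upright (0.08 rad) and still on the flat-lying coaster stack, within 18 mm of its centre; the hair clip lies still in the flat-lying saucer, within 40 mm of its centre; the mug stands upright, fully down (4 mm) in its holder (horizontal distance between tumbler_mid and coaster_top below 0.018 m and z of tumbler_mid in the frame of coaster_top between 0.059 and 0.066 m and angle between tumbler_mid's own z axis and vertical below 0.08 rad and height (world z) of coaster_top below 0.028 m and horizontal distance between clip_mid and saucer below 0.04 m and z of clip_mid in the frame of saucer below 0.04 m and height (world z) of saucer below 0.004 m and z of mug_mouth in the frame of holder between 0.097 and 0.105 m and angle between mug_mouth's own z axis and vertical below 0.06 rad and linear speed of each of tumbler, clip below 0.02 m/s); the robot touches nothing.
It fails at once if the mug is pulled up out of its holder (raised more than 15 mm) (z of mug_mouth in the frame of holder above 0.116 m).
It fails at once if the tumbler is banged down on the coasters (more than 45 N) (contact force between tumbler and coasters above 45 N).
It fails at once if the lantern is shifted by more than 20 mm or tipped (distance of lantern from where it was at the start of the episode above 0.02 m or angle between lantern's own z axis and vertical above 0.3 rad).
It fails at once if the alarm clock is shifted by more than 20 mm or tipped (distance of clock from where it was at the start of the episode above 0.02 m or angle between clock's own z axis and vertical above 0.3 rad).
It fails at once if the bottle opener is shifted by more than 20 mm (distance of opener from where it was at the start of the episode above 0.02 m).
It also fails if it takes over 72 s, if anything falls off the work surface, if the arm or the gripper's body presses on something with over 40 N, if the wrist force passes 120 N, or if a joint passes its speed limit or range.

## Working session

There is one attempt and no reset: what is moved stays moved. The work goes in short steps, each a Python script; the robot and the scene stay as the last script left them, time stands still between calls to the robot, and variables do not carry over. Pictures are saved under pics/ and viewed, about 8 in all and at most 12, crops included, and the job is handed in when it is done.

```bash
ls; mkdir -p pics; python3 - <<'E'
from plant import r, vision, models, telemetry
import cv2, numpy as np
for c in ("scene","top"):
    im=vision.snapshot(c); cv2.imwrite(f"pics/{c}0.png",im[:,:,::-1])
    k=vision.get_calibration(c); print(c,np.round(k['position'],3),np.round(k['orientation'],3),k['fx'],k['cx'],k['cy'])
    for t in "tumbler_mid tumbler_rim tumbler_band mug_mouth holder coaster_top clip_mid saucer lantern clock opener".split():
        print(t,[(np.round(d['at'],3).tolist(),round(d['score'],2)) for d in models.mark_of(t,c)][:4])
print(telemetry.current_t(), telemetry.current_tool_rot(), r.nose_length)
E
```

```text
pics
scene [1.062 0.096 0.867] [-0.172  0.615  0.74  -0.212] 467.9758212790981 321.2661305571245 201.1342589825173
tumbler_mid [([0.654, -0.149, 0.074], 0.62), ([0.646, 0.165, 0.0], 0.32), ([0.777, -0.048, -0.001], 0.29)]
tumbler_rim [([0.66, -0.152, 0.137], 0.68)]
tumbler_band [([0.656, -0.151, 0.091], 0.7)]
mug_mouth []
holder []
coaster_top [([0.457, -0.148, 0.019], 0.64)]
clip_mid [([0.452, -0.168, 0.046], 0.88), ([0.417, 0.052, 0.01], 0.48)]
saucer [([0.647, 0.169, 0.002], 0.84)]
lantern [([0.542, 0.009, -0.001], 0.73)]
clock [([0.464, 0.16, -0.003], 0.93)]
opener [([0.779, -0.048, -0.001], 0.72)]
top [ 0.535 -0.017  0.761] [ 0.045 -0.698  0.714 -0.033] 364.5417527093478 324.1266995158464 199.87200890950544
tumbler_mid [([0.645, 0.164, -0.002], 0.3)]
tumbler_rim [([0.662, -0.149, 0.135], 0.65)]
tumbler_band [([0.66, -0.153, 0.093], 0.84)]
mug_mouth []
holder []
coaster_top [([0.457, -0.152, 0.025], 0.78)]
clip_mid [([0.455, -0.168, 0.048], 0.76), ([0.417, 0.048, 0.009], 0.61)]
saucer [([0.648, 0.166, 0.0], 0.59)]
lantern [([0.543, 0.004, 0.0], 0.56)]
clock [([0.465, 0.162, -0.002], 0.81)]
opener [([0.777, -0.046, 0.0], 0.96)]
1.2 [-1.85747894e-05  8.16771555e-01  5.76961200e-01  9.48396021e-06] 0.025
```

View pics/scene0.png

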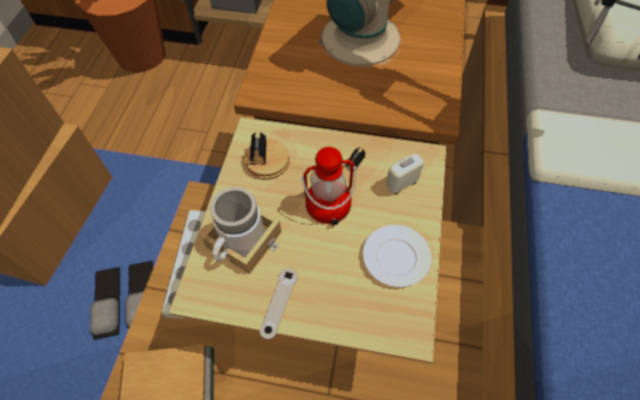

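View pics/top0.png

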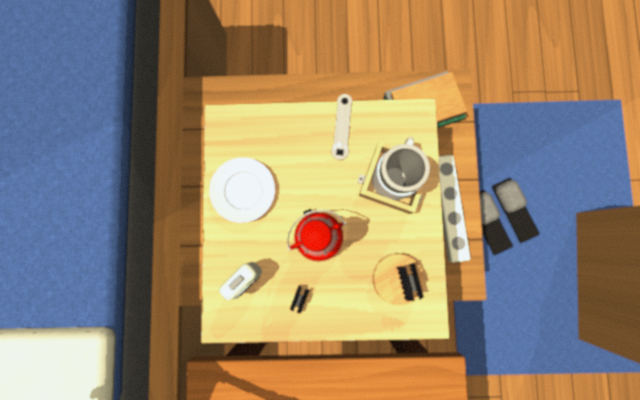

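The large clip is on the coasters at top (410,282). A smaller look-alike lies on the board at (300,298). The one on the coaster stack fits "lying on the coaster stack" and is the larger of the two. I'll check this in a close wrist crop, which also gives its yaw.

```bash
cat > h.py <<'E'
from plant import r, gripper_to, inverse_kinematics, vision, models, telemetry as T
import cv2, numpy as np
from scipy.spatial.transform import Rotation as R
def down(yaw):   # tool z down, tool x at yaw in the world
    return np.roll((R.from_euler('z',yaw)*R.from_euler('x',np.pi)).as_quat(),1)
def marks(cam,*things):
    for t in things:
        print(t,[(np.round(d['at'],4).tolist(),round(d['score'],2)) for d in models.mark_of(t,cam)][:3])
def at_height(px,k,z):   # pixels -> world points at height z
    px=np.asarray(px,float)
    d=np.c_[(px[:,0]-k['cx'])/k['fx'],(px[:,1]-k['cy'])/k['fy'],np.ones(len(px))]
    d=R.from_quat(np.roll(k['orientation'],-1)).apply(d)
    p=np.array(k['position']); return p+d*((z-p[2])/d[:,2])[:,None]
def region_world(t,cam,k,z,near=None):   # oriented box of each region at height z
    out=[]
    for m in models.regions_of(t,cam)[:3]:
        v,u=np.nonzero(m['pixels']); w=at_height(np.c_[u,v],k,z)[:,:2]
        c,s,a=cv2.minAreaRect((w*1000).astype(np.float32))
        if s[0]<s[1]: s=(s[1],s[0]); a+=90
        out.append((np.round(c).tolist(),np.round(s).tolist(),round((a+90)%180-90,1),round(m['score'],2)))
    return out
E
python3 - <<'E'
from h import *
for t,cam,z in (("clip_mid","top",.042),):
    print(region_world(t,cam,vision.get_calibration(cam),z))
r.move_to([.42,-.14,.30],down(0.0))
k=vision.get_calibration("wrist"); im=vision.snapshot("wrist")
print(np.round(k['position'],3),T.current_t(),T.current_ee_pos())
marks("wrist","clip_mid","coaster_top","tumbler_rim","tumbler_band")
print(region_world("clip_mid","wrist",k,.048))
cv2.imwrite("pics/w1.png",im[:,:,::-1])
E
```

```text
[([453.0, -168.0], [69.0, 37.0], 12.1, 0.83), ([425.0, 46.0], [48.0, 24.0], -21.2, 0.77), ([676.0, -168.0], [98.0, 98.0], -2.2, 0.67)]
[ 0.42  -0.058  0.454] 3.8583 [ 0.42021945 -0.1394272   0.29993662]
clip_mid [([0.4516, -0.166, 0.04], 0.79), ([0.4205, 0.0513, 0.0097], 0.68)]
coaster_top [([0.4588, -0.1501, 0.0218], 0.56)]
tumbler_rim [([0.6584, -0.1446, 0.1345], 0.67)]
tumbler_band [([0.6598, -0.1494, 0.0939], 0.68)]
[([419.0, 39.0], [46.0, 26.0], -20.6, 0.72), ([452.0, -168.0], [69.0, 42.0], 11.3, 0.7), ([453.0, -143.0], [95.0, 92.0], -25.3, 0.37)]
```

View pics/w1.png

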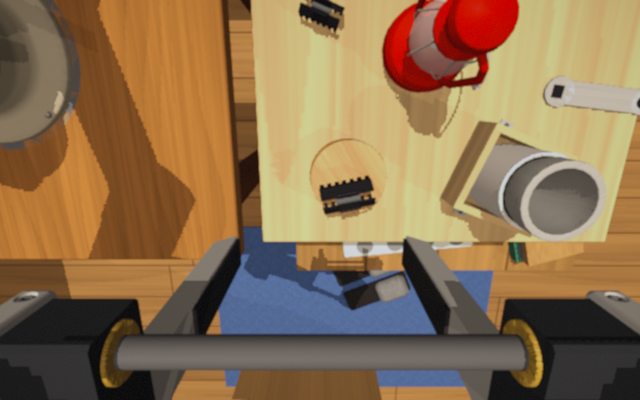

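Wrist view: the clip on the coaster stack is at (348,195) and measures about 69 mm long. The small look-alike, about 46 mm, is at (322,14). Here is one enlarged crop to confirm.

```bash
python3 -c "
import cv2; i=cv2.imread('pics/w1.png')[0:225,250:450]; cv2.imwrite('pics/c1.png',cv2.resize(i,None,fx=2.6,fy=2.6,interpolation=cv2.INTER_CUBIC))"
```

```text
(no output)
```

View pics/c1.png

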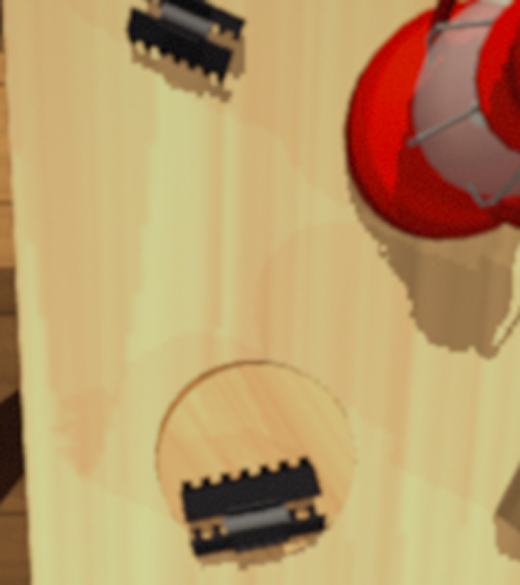

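The clip on the coasters is clearly the larger one, so I'll grasp it.

```bash
python3 - <<'E'
from h import *
q=down(np.radians(11.7-90))
gripper_to(.070,10)
r.move_to([.4525,-.167,.12],q)
print(r.move_l([.4525,-.167,.0535],vel=.08,guard=8),T.current_ee_pos())
gripper_to(.0,10); print("open",T.current_opening(),T.current_wrist_force())
r.move_l([.4525,-.167,.22],vel=.2); print("open",T.current_opening(),T.current_t())
im=vision.snapshot("wrist"); marks("wrist","clip_mid","coaster_top"); cv2.imwrite("pics/w2.png",im[:,:,::-1])
vision.snapshot("top"); marks("top","coaster_top","clip_mid","saucer")
print(region_world("saucer","top",vision.get_calibration("top"),.018),region_world("coaster_top","top",vision.get_calibration("top"),.024))
E
```

```text
False [ 0.45289854 -0.16723214  0.05387505]
open 0.03391866200310107 [-0.41705406 -0.45270645  0.78174433]
open 0.03432108290920611 8.525
clip_mid [([0.4509, -0.1684, 0.2098], 0.73), ([0.4205, 0.0513, 0.013], 0.69), ([0.5397, 0.0098, -0.0041], 0.56)]
coaster_top [([0.4581, -0.1494, 0.0227], 0.97)]
coaster_top [([0.4513, -0.1502, 0.0219], 0.69), ([0.7807, -0.0457, 0.0014], 0.44)]
clip_mid [([0.4541, -0.1664, 0.2108], 0.81), ([0.416, 0.0485, 0.0133], 0.69)]
saucer [([0.6471, 0.1637, -0.0017], 0.61)]
[([645.0, 164.0], [133.0, 132.0], -64.3, 0.65)] [([468.0, -148.0], [100.0, 81.0], -88.8, 0.71)]
```

```bash
python3 - <<'E'
from h import *
q=down(-.75); s=np.array([.647,.1655])
r.move_l([.4525,-.167,.30],vel=.25)
r.move_to([*s,.30],q)
r.move_l([*s,.08],vel=.2)
print(r.move_l([*s,.0350],vel=.04,guard=3),T.current_ee_pos())
gripper_to(.052,10)
r.move_l([*s,.20],vel=.2); gripper_to(.094)
vision.snapshot("top"); marks("top","clip_mid","saucer")
# above tumbler
r.move_to([.60,-.15,.30],down(0.6))
print(T.current_t())
k=vision.get_calibration("wrist"); im=vision.snapshot("wrist"); cv2.imwrite("pics/w3.png",im[:,:,::-1])
marks("wrist","tumbler_rim","tumbler_band","coaster_top","mug_mouth")
print(region_world("tumbler_rim","wrist",k,.137))
E
```

```text
False [0.64712361 0.16551454 0.03525121]
clip_mid [([0.648, 0.1676, 0.0264], 0.97), ([0.4179, 0.0508, 0.0075], 0.84)]
saucer [([0.6479, 0.165, -0.0012], 0.97)]
17.45
tumbler_rim [([0.6617, -0.1467, 0.1352], 0.58)]
tumbler_band [([0.661, -0.1489, 0.0966], 0.56), ([0.4602, -0.1496, 0.0212], 0.45)]
coaster_top [([0.4566, -0.1495, 0.0242], 0.86)]
mug_mouth []
[([656.0, -148.0], [88.0, 83.0], -55.7, 0.78)]
```

View pics/w3.png

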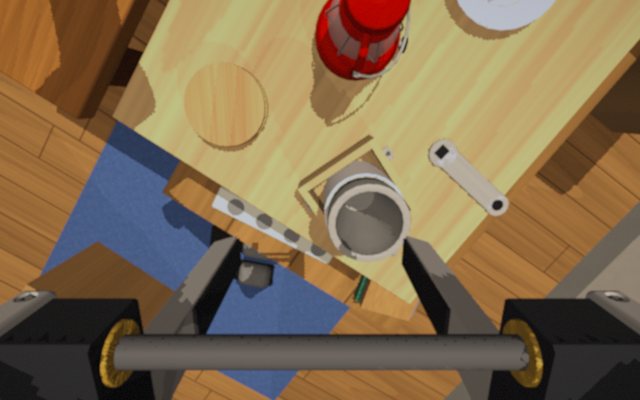

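```bash
python3 - <<'E'
from h import *
k=vision.get_calibration("wrist")
print(at_height([[368.5,220],[328,220],[409,220],[368.5,180],[368.5,260]],k,.137))
im=cv2.imread("pics/w3.png",0)[150:280,300:440]
c=cv2.HoughCircles(cv2.GaussianBlur(im,(3,3),0),cv2.HOUGH_GRADIENT,1,5,param1=100,param2=15,minRadius=28,maxRadius=46)
c=c[0][:5]+[300,150,0]; print(c)
print(at_height(c[:,:2],k,.137))
r.move_to([.660,-.149,.26],down(0.6))
k=vision.get_calibration("wrist"); im=vision.snapshot("wrist"); cv2.imwrite("pics/w4.png",im[:,:,::-1])
marks("wrist","tumbler_rim")
print({a:np.round(b,4).tolist() for a,b in k.items()})
E
```

```text
[[ 0.6558369  -0.14701195  0.137     ]
 [ 0.62239104 -0.16988008  0.137     ]
 [ 0.68928813 -0.12414015  0.137     ]
 [ 0.63141172 -0.11417402  0.137     ]
 [ 0.68204612 -0.1822484   0.137     ]]
[[365.5        213.5         41.        ]
 [370.5        229.5         45.40000153]
 [367.5        223.5         32.20000076]
 [370.5        219.5         44.29999924]
 [365.5        218.5         37.70000076]]
[[ 0.64928783 -0.14320367  0.137     ]
 [ 0.6635587  -0.154015    0.137     ]
 [ 0.6572278  -0.15056214  0.137     ]
 [ 0.65717203 -0.14545831  0.137     ]
 [ 0.65241555 -0.14743066  0.137     ]]
tumbler_rim [([0.6574, -0.1508, 0.1352], 0.95)]
{'fx': 335.6037, 'fy': 335.6037, 'cx': 320.9356, 'cy': 202.0498, 'position': [0.614, -0.0815, 0.413], 'orientation': [0.1339, 0.9459, 0.2927, 0.0407]}
```

View pics/w4.png

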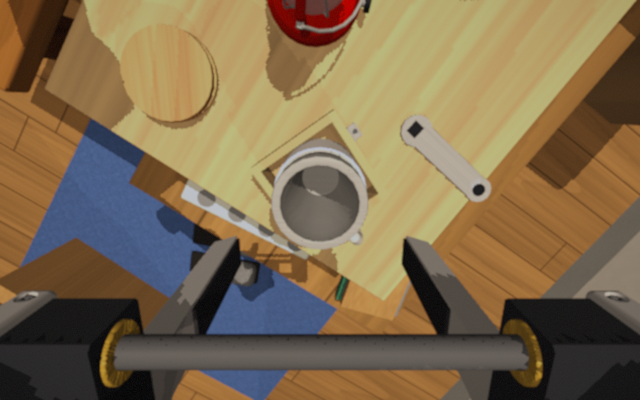

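```bash
python3 - <<'E'
from h import *
k=vision.get_calibration("wrist")
c=at_height([[320.5,203.5],[272,203.5],[369,203.5],[320.5,157],[320.5,250]],k,.137); print(np.round(c,4), T.current_ee_pos())
e=np.array([np.cos(.6),np.sin(.6)])
m=np.array([.6590,-.1492]); print("jaw-dir diff picture - mean:",(c[0,:2]-m)@e, "across:",(c[0,:2]-m)@[-e[1],e[0]])
E
```

```text
[[ 0.6596 -0.1498  0.137 ]
 [ 0.625  -0.1735  0.137 ]
 [ 0.6942 -0.1262  0.137 ]
 [ 0.6369 -0.1166  0.137 ]
 [ 0.6843 -0.1859  0.137 ]] [ 0.65971766 -0.14900032  0.26069665]
jaw-dir diff picture - mean: 0.00015375388470164827 across: -0.0008785757642334902
```

The measured rim is 84 mm across in both directions, centred at (0.6595, −0.1496). I'll descend under a guard with the jaws around the collar, then close gently and check the side force. The collar fits inside the 94 mm opening, so gripping across its diameter gives a pure turning moment.

```bash
python3 - <<'E'
from h import *
c=np.array([.6595,-.1496])
r.move_to([*c,.20],down(.6))
f0=T.current_wrist_force()
print(r.move_l([*c,.137],vel=.05,guard=5),T.current_ee_pos(),T.current_wrist_force()-f0)
gripper_to(.08,4); r.hold(.2)
print(T.current_opening(),np.round(T.current_wrist_force()-f0,2),np.round(T.current_torque(),2),T.current_ee_pos(),T.current_t())
E
```

```text
False [ 0.65976238 -0.1496876   0.13746188] [-0.49750147 -0.44949076 -0.37152238]
0.0835810342831678 [-2.05 -1.3   1.9 ] [-0.31  0.35  0.05] [ 0.65926462 -0.14992472  0.13731238] 20.525
```

```bash
python3 - <<'E'
from h import *
c=np.array([.6592,-.1499]); f0=T.current_wrist_force()
def rep(s): print(s,np.round(T.current_opening(),4),np.round(T.current_wrist_force(),1),np.round(T.current_torque(),2),np.round(T.current_ee_pos(),4),T.current_t())
gripper_to(.08,45); rep("grip")
z0=T.current_ee_pos()[2]
r.move_l([*c,z0+.0005],rot=down(.30),vel=.001); rep("turn")
print(np.round(T.current_joints(),2))
r.move_l([*c,z0+.004],rot=down(-.25),vel=.003); rep("a")
E
```

```text
grip 0.0827 [-3.  -1.4  4.2] [-0.33  0.5  -0.01] [ 0.6593 -0.1498  0.1373] 20.7417
turn 0.0827 [ 0.9  1.9 -0.9] [ 0.2  -0.34 -0.02] [ 0.6599 -0.1491  0.1373] 21.2
[-0.33  0.48  1.41  0.    1.25 -0.63]
a 0.0829 [ 3.5  1.7 -5.9] [ 0.22 -0.6   0.21] [ 0.6592 -0.1497  0.1409] 22.5167
```

```bash
python3 - <<'E'
from h import *
c=np.array([.6592,-.1499]); z=T.current_ee_pos()[2]
def rep(s): print(s,np.round(T.current_opening(),4),np.round(T.current_wrist_force(),1),np.round(T.current_torque(),2),np.round(T.current_ee_pos(),4),T.current_t())
for i,y in enumerate((-.75,-1.25),1):
    r.move_l([*c,z+.003*i],rot=down(y),vel=.003); rep(y)
vision.snapshot("scene"); marks("scene","tumbler_rim","tumbler_band","mug_mouth","tumbler_mid")
cv2.imwrite("pics/s2.png",cv2.resize(vision.snapshot("scene")[150:310,150:350,::-1],None,fx=3,fy=3,interpolation=cv2.INTER_CUBIC))
E
```

```text
-0.75 0.0828 [0.4 2.5 5.1] [ 0.5  -0.05 -0.02] [ 0.6595 -0.1498  0.1452] 23.5083
-1.25 0.0829 [ 2.5  1.6 -0.3] [ 0.19 -0.26  0.08] [ 0.6591 -0.1501  0.1466] 24.6583
tumbler_rim [([0.6604, -0.1519, 0.1476], 0.97)]
tumbler_band [([0.654, -0.1509, 0.0984], 0.93)]
mug_mouth []
tumbler_mid [([0.6545, -0.1457, 0.0823], 0.82)]
```

View pics/s2.png

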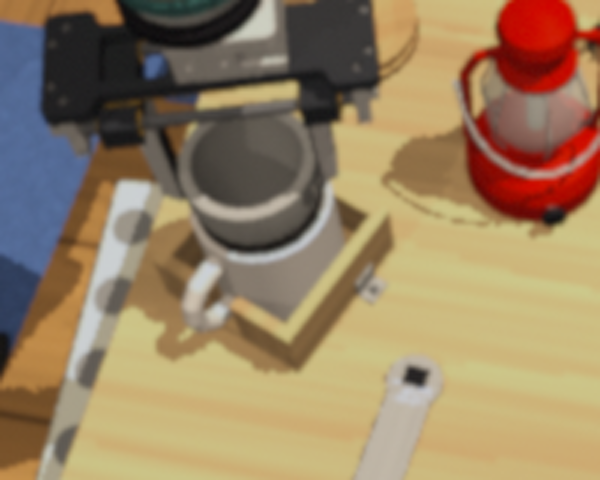

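The black band now shows at the mug's mouth, with the mug down in its holder and the handle in its slot. I'll turn a little more, then lift clear.

```bash
python3 - <<'E'
from h import *
c=np.array([.6592,-.1499])
def rep(s): print(s,np.round(T.current_opening(),4),np.round(T.current_wrist_force(),1),np.round(T.current_torque(),2),np.round(T.current_ee_pos(),4),T.current_t())
r.move_l([*c,.154],rot=down(-2.0),vel=.005); rep("turn")
r.move_l([*c,.170],vel=.02); rep("lift"); 
vision.snapshot("scene"); marks("scene","tumbler_rim","mug_mouth","tumbler_mid","holder")
cv2.imwrite("pics/s3.png",cv2.resize(vision.snapshot("scene")[150:310,150:350,::-1],None,fx=3,fy=3,interpolation=cv2.INTER_CUBIC))
E
```

```text
turn 0.0831 [ 0.3  0.7 -1.8] [ 0.05  0.12 -0.01] [ 0.6589 -0.15    0.1538] 26.5333
lift 0.0831 [-0.4 -0.3 -2.6] [0.06 0.19 0.  ] [ 0.6591 -0.1498  0.1698] 27.4833
tumbler_rim [([0.6567, -0.1521, 0.1704], 0.82)]
mug_mouth []
tumbler_mid [([0.6562, -0.1507, 0.1056], 0.63)]
holder [([0.6563, -0.1488, 0.1211], 0.71)]
```

View pics/s3.png

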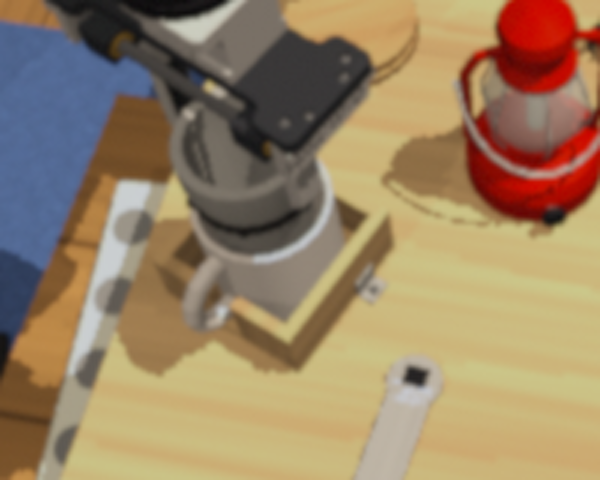

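The mug is seated and the wrist carries only the tumbler's weight, about 2.6 N. Next I lift out, carry it over and set it down gently.

```bash
python3 - <<'E'
from h import *
def rep(s): print(s,np.round(T.current_opening(),4),np.round(T.current_wrist_force(),1),np.round(T.current_torque(),2),np.round(T.current_ee_pos(),4),T.current_t())
c=np.array([.6592,-.1499]); d=np.array([.4575,-.1498])
r.move_l([*c,.30],vel=.1); r.hold(.2); rep("up")
r.move_l([*d,.30],vel=.15); r.move_l([*d,.17],vel=.1); r.hold(.3); rep("above")
vision.snapshot("scene"); marks("scene","tumbler_rim","tumbler_mid","coaster_top","mug_mouth")
vision.snapshot("top"); marks("top","tumbler_rim","mug_mouth","holder","coaster_top")
print(r.move_l([*d,.1475],vel=.01,guard=2.5)); rep("down")
E
```

```text
up 0.083 [-0.3 -0.7 -2.7] [0.04 0.13 0.05] [ 0.659  -0.1499  0.2994] 29.4333
above 0.0827 [ 0.1 -0.2 -2.9] [0.02 0.14 0.02] [ 0.4576 -0.1498  0.1702] 32.675
tumbler_rim [([0.5419, 0.0059, -0.0016], 0.69), ([0.4591, -0.1498, 0.1709], 0.56)]
tumbler_mid [([0.4537, -0.1483, 0.1057], 0.84)]
coaster_top [([0.4546, -0.1502, 0.0222], 0.65)]
mug_mouth [([0.6587, -0.1495, 0.1008], 0.59)]
tumbler_rim []
mug_mouth [([0.658, -0.1492, 0.0995], 0.62)]
holder [([0.4674, 0.1612, -0.003], 0.73)]
coaster_top []
True
down 0.0828 [ 0.7 -0.   4.4] [-0.02  0.22  0.  ] [ 0.4575 -0.1498  0.1493] 35.0167
```

Contact came at exactly the predicted height of 0.1493, and the mug mouth still reads about 0.100. Releasing now.

```bash
python3 - <<'E'
from h import *
d=np.array([.4575,-.1498])
gripper_to(.085,3); gripper_to(.094); print(T.current_opening(),T.current_wrist_force())
print(r.move_l([*d,.20],vel=.04,guard=6)); r.move_l([*d,.33],vel=.2); r.move_to([.35,.15,.35],down(0.)); r.hold(.5)
a=vision.snapshot("scene"); marks("scene","tumbler_rim","tumbler_mid","coaster_top","mug_mouth","clip_mid","saucer","lantern","clock","opener")
b=vision.snapshot("top"); marks("top","tumbler_rim","coaster_top","mug_mouth","clip_mid","saucer")
cv2.imwrite("pics/f.png",np.hstack([a[100:350,150:470],b[60:310,190:490]])[:,:,::-1]); print(T.current_t())
E
```

```text
0.09382514460674322 [-0.660487   -0.22268327  0.00182351]
False
tumbler_rim [([0.4569, -0.1511, 0.1471], 0.71)]
tumbler_mid [([0.452, -0.1485, 0.0852], 0.84), ([0.458, -0.1506, 0.1507], 0.15)]
coaster_top [([0.457, -0.151, 0.0161], 0.83)]
mug_mouth [([0.6596, -0.1484, 0.1028], 0.77)]
clip_mid [([0.6471, 0.1633, 0.0264], 0.94)]
saucer [([0.646, 0.1632, 0.003], 0.88)]
lantern [([0.4521, -0.1466, 0.085], 0.47)]
clock [([0.464, 0.1594, -0.0014], 0.87)]
opener [([0.78, -0.0489, -0.0024], 0.65)]
tumbler_rim [([0.6478, 0.1624, -0.0003], 0.62), ([0.4557, -0.1478, 0.1462], 0.61), ([0.4685, 0.1593, -0.002], 0.3)]
coaster_top [([0.4557, -0.1533, 0.0229], 0.86)]
mug_mouth [([0.6572, -0.1488, 0.0978], 0.82)]
clip_mid [([0.4163, 0.0488, 0.0132], 0.7), ([0.6492, 0.1676, 0.0303], 0.58)]
saucer [([0.6453, 0.1638, -0.0016], 0.96)]
40.4167
```

View pics/f.png

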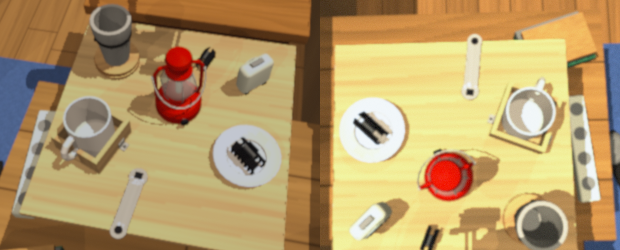

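The final picture shows the tumbler upright on the coasters (left half, 115,40), the clip in the saucer (245,155) and the empty mug in its holder (88,130). The lantern, clock and opener are in place and the gripper is clear, so I'm handing in.

```bash
python3 -c "
from plant import r; print(r.sign_off())"
```

```text
the job is handed in; nothing more can be done
None
```

The job is handed in at about 40 s of the 72 s allowed; the hand-in gives no verdict.

**What I did:**
- **Hair clip:** I moved the larger clip (about 69 mm, on the coasters) into the saucer. The smaller look-alike on the board was not touched.
- **Tumbler:** I gripped it across the outside of its 84 mm collar, not by pinching the wall as the description suggests. That let me turn it about its own axis. It turned about 2.6 rad as it was drawn up, then lifted free.
- **Set-down:** Under a force guard, the tumbler met the coasters with the tool at z = 0.1493, the predicted height. The wrist force changed from −2.9 to +4.4 N at contact, far below the 45 N limit.

**Last checks:**

| Check | Reading | Limit |
|---|---|---|
| Tumbler rim to coaster centre | 0–6 mm apart | 18 mm |
| Clip to saucer centre | up to 5 mm | 40 mm |
| Mug mouth height above the board | 98–103 mm | 97–105 mm |

The clock and opener read where they started, within the networks' 4 mm accuracy. The gripper ended clear of everything.

**Disagreements and gaps:**
- In the last scene view the networks gave the tumbler's position as "lantern" (score 0.47). I confirmed the lantern only by eye in the picture, where it stands in its place.
- The scene camera read the coaster top 8 mm too low, at 0.016 m. The top camera gave 0.023 m, close to the known 0.024 m.
- The turning moment at the wrist read lower than the stated 0.4 N m (at most 0.2). I therefore did not measure the tumbler's rotation directly. I inferred it from the band coming out freely while the mug stayed down.

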